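Open the kit box with the red knob

ROBOT

A 7-joint arm with a two-finger parallel gripper is mounted at the origin on the work surface. World frame = base frame: x ahead of the robot, y to its left, z up, the work surface at z = 0. Lengths are in m, angles in rad, forces in N, time in s.
With the tool pointing down it reaches from about 0.425 to 1.025 m from the base axis. Payload 9.4 kg.
Tool frame: the origin (TCP) lies at the very end of the fingers, on their centre line; the grasp point (between the pads) lies 19 mm behind it; z points along the fingers, y is the line along which they close (so a half turn about z gives the same grasp; the last joint's range is limited). The gripper opens to 93 mm and grips with 3 to 60 N. Pads are 15 mm wide; open, the fingers measure 128 mm over their backs; the gripper's body (75 mm by 188 mm) begins 65 mm behind the grasp point.
Start: joints at [-0.077, 0.599, -0.003, 1.599, 0.002, 0.943, -0.08], TCP at [0.725, -0, 0.219] pointing down, gripper open.
Joint ranges: [-2.57, 2.57], [-0.35, 1.97], [-1.29, 1.29], [0.11, 2.56], [-1.05, 4.19], [0.11, 1.86], [-2.63, 2.63]. Speed limits (rad/s): [2.22, 2.22, 3.01, 3.01, 3.14, 3.14, 3.14].

INTERFACE

Orientations are given as a 3x3 rotation matrix whose columns are the frame's x, y, z axes.
In Python, from rig import telemetry, snapshot, bot gives the robot as it stands.
- The arm moves only by the tool send_rows, never from a script. Its arguments are lists of equal length, an entry for each row: "slide": the shift along the tool's x, y, z scaled (see below), a list of three; "delta_rot": the turn, a rotation vector about the tool's x, y, z scaled (see below), a list of three; "fingers": the closure, from 0 (fully open) to 1 (shut). A call has 1 to 8 rows; each row shifts and turns the commanded pose from where the row before left it, along the tool's axes as they then stand; what a row does not reach is not made up. The controller multiplies each number of a shift by 0.08 m and each number of a turn by 0.12 rad. A row lasts 1/10 s, in which the tool goes at most 50 mm and 8.59 degrees, less where a joint would pass 70% of its speed; a pose out of reach is approached as far as the arm can. A call with a number of a shift or a turn outside -1 to 1 is refused whole. A call with a gripper value outside its range is refused whole. The fingers move at their own pace and stop on an object; the grip force is fixed at half the most. Time passes only in rows, so rows that do not move let the fingers close. It gives the time, the measured TCP pose, the force and the opening at its end, in the units of the state.
- telemetry.state(): the state, without advancing time (a new reading comes with each control period).
- snapshot(name): name is "scene" or "side" or "wrist"; returns a dict with "frame" (384x512x3 uint8, red, green, blue), "range_z" (384x512 float32, m along the optical axis (not along the pixel's ray), 0 where there is no reading), "fovy" (degrees; the focal length in pixels is half the picture's height over the tangent of half this angle, whatever the lens; pixels are square), "cx", "cy" (the principal point, pixels), "xyz" and "rotation" of the camera in the world; the wrist camera has in their place "T_tool_cam" (4x4, takes a point from camera to tool coordinates, whose origin is the TCP and whose axes are the flange's). Camera axes: x right, y down, z forward; pixel columns grow to the right and rows downward; lengths in m; the calibration is good to about 2 mm. A picture is of the moment at which its call begins: read the wrist's pose just before it.
- bot.hand_in(): hands the job in, once; it reports no verdict.
The state is a dict: "time_s": time; "joint_positions": joint angles; "qd": joint speeds; "tau": joint torques, N m; "tool_pos": TCP position; "eef_rot": TCP orientation; "wrist_force": force on the tool from outside, world axes, zero at the start; "wrist_torque": the same for the moment, N m; "finger_gap": finger opening in m.
Only numpy, scipy, OpenCV 4.12 (cv2) and the standard library are available. Lean on these libraries where they do the work, as an engineer would, in place of code of your own. Each camera call takes 0.05 s, during which the arm holds its last target. There are 200 camera calls.

TASK

Open the wooden kit box whose lid has the red knob: lift its loose lid straight off and lay it down gently, knob up, in the middle of the flat blue mat. Leave the box itself standing where it is, and leave the look-alike box with the black knob closed and undisturbed.

Things in the scene. Friction and masses are not known exactly. Their poses are not given: they have to be found in the camera images.
- red_knob (a point): Centre of the red knob, an upright cylinder 28 mm across, 40 mm tall, mid-lid: its foot, the lid's top face, is 20 mm below this point. Lid: pale wood, 134 x 114 x 8 mm, about 0.15 kg, held only by its weight; a 110 x 90 x 8 mm board under it hangs in the box's mouth with 4 mm play a side. The lid's lowest face is 36 mm below this point, which is so 36 mm above the mat's top once the lid lies there. z up, x the long side.
- red_box: The pale wooden kit box under the red-knobbed lid: open-topped, loose on the table, 130 mm (x) x 110 mm (y) x 70 mm high, walls 6 mm, about 0.6 kg, a small circuit board fixed low inside. Origin at the centre of its underside, z up. With the lid on, the knob's centre is 98 mm and its top 118 mm above this origin.
- mat_top (a point): Centre of the top face of the flat blue mat, 210 mm (x) x 190 mm (y) and 3 mm thick, fixed flat on the table; z up.
- black_knob (a point): Centre (half-way up) of the black knob of the look-alike box, which has the same wood, sizes and loose lid as the red one; its knob's centre stands 98 mm above the table. To be left alone.
There are look-alikes about, which are no part of the job. Leave any green look-alike of the part that bears red_knob alone.

How it is judged:
On the way:
1. the lid with the red knob is held by the fingers clear above its box, knob up (z of red_knob in the frame of red_box above 0.12 m and contact force between the fingers and red_lid above 0.5 N and angle between red_knob's own z axis and vertical below 0.35 rad), for 0.2 s.
At the end, for the whole second after the job is handed in: The lid with the red knob lies flat (within 0.1 rad), knob up, released and at rest on the blue mat, its centre within 40 mm of the mat's centre; its box stands upright within 30 mm of where it was, and the lid with the black knob is within 20 mm of where it was, still on its box (horizontal distance between red_knob and mat_top below 0.04 m and z of red_knob in the frame of mat_top between 0.031 and 0.041 m and angle between each of red_knob, red_box's own z axis and vertical below 0.1 rad and linear speed of red_lid below 0.02 m/s and angular speed of red_lid below 0.2 rad/s and distance of red_box from where it was at the start of the episode below 0.03 m and distance of black_knob from where it was at the start of the episode below 0.02 m); the robot touches nothing.
It fails at once if the red-knob lid is dropped or thrown (falls faster than 0.6 m/s with no finger on it) (linear speed of red_lid above 0.6 m/s and contact force between the fingers and red_lid below 0.01 N).
It fails at once if the red-knob lid is tipped by more than 0.8 rad (angle between red_knob's own z axis and vertical above 0.8 rad).
It fails at once if the red-knob box is moved more than 40 mm, or lifted or tipped (distance of red_box from where it was at the start of the episode above 0.04 m or angle between red_box's own z axis and vertical above 0.4 rad).
It fails at once if the lid with the black knob is moved more than 20 mm (distance of black_knob from where it was at the start of the episode above 0.02 m).
It also fails if it takes over 38 s, if anything falls off the work surface, if the arm or the gripper's body presses on something with over 40 N, if the wrist force passes 120 N, or if a joint passes its speed limit or range.

## Working session

There is one attempt and no reset: what is moved stays moved. The work goes in short steps, Python scripts to look and compute and a tool call to move; the robot and the scene stay as the last step left them, time stands still between calls to the robot, and variables do not carry over. Pictures are saved under pics/ and viewed, on a budget of 10 in all, crops included, one or two more only if the job needs it, and the job is handed in when it is done.

Besides the shell and the picture viewer there is one more tool, called after "Request:" as name(argument=value, ...) on one line, values as JSON. send_rows: Moves the arm, as the interface text tells. Shifts and turns lie within -1 to 1; 1 stands for 0.08 m of shift or 0.12 rad of turn. Its arguments: {"type":"object","properties":{"slide":{"type":"array","items":{"type":"array","items":{"type":"number"}}},"delta_rot":{"type":"array","items":{"type":"array","items":{"type":"number"}}},"fingers":{"type":"array","items":{"type":"number"}}},"required":["slide","delta_rot","fingers"]}

```bash
mkdir -p pics; cat > h.py <<'E'
import numpy as np,cv2
from rig import telemetry,snapshot,bot
def cam(n):
    st=telemetry.state(); s=snapshot(n)
    if 'T_tool_cam' in s:
        T=np.eye(4);T[:3,:3]=np.array(st['eef_rot']).reshape(3,3);T[:3,3]=st['tool_pos'];T=T@np.array(s['T_tool_cam'])
        s['R'],s['p']=T[:3,:3],T[:3,3]
    else: s['R'],s['p']=np.array(s['rotation']).reshape(3,3),np.array(s['xyz'])
    s['f']=192/np.tan(np.radians(s['fovy'])/2); return s
def cloud(s):
    v,u=np.mgrid[:384,:512]; z=s['range_z']
    c=np.stack([(u-s['cx'])/s['f']*z,(v-s['cy'])/s['f']*z,z],-1)
    return c@s['R'].T+s['p']
def ray(s,u,v,h):
    d=s['R']@np.array([(u-s['cx'])/s['f'],(v-s['cy'])/s['f'],1]); return s['p']+d*(h-s['p'][2])/d[2]
def save(s,n): cv2.imwrite('pics/'+n,s['frame'][:,:,::-1])
E
python3 - <<'E'
from h import *
for n in('scene','side'):
    s=cam(n);save(s,n+'1.png');print(n,s['p'],s['R'][:,2],s['f'],s['cx'],s['cy'])
    hsv=cv2.cvtColor(s['frame'],cv2.COLOR_RGB2HSV);P=cloud(s)
    for c,m in(('red',((hsv[...,0]<8)|(hsv[...,0]>172))&(hsv[...,1]>130)&(hsv[...,2]>60)),('blue',(abs(hsv[...,0].astype(int)-110)<15)&(hsv[...,1]>100)),('green',(abs(hsv[...,0].astype(int)-60)<20)&(hsv[...,1]>100)),('black',(hsv[...,2]<45))):
        k,l,st,ce=cv2.connectedComponentsWithStats(m.astype(np.uint8))
        for i in range(1,k):
            if st[i,4]>40: q=P[(l==i)&(s['range_z']>0)];print(c,st[i],ce[i].round(1),np.median(q,0).round(3),q.min(0).round(3),q.max(0).round(3))
print(telemetry.state())
E
```

```text
scene [1.25873056 0.20165254 1.17482587] [-0.57635784 -0.15087208 -0.80314958] 468.4954345411916 254.33824806145952 189.15244637528048
red [ 69 112  24  19 200] [ 80.2 120.9] [ 0.407 -0.569  0.156] [ 0.37  -0.591  0.131] [ 0.436 -0.549  0.168]
red [161 126   9  12  74] [164.8 131.4] [ 0.293 -0.356  0.051] [ 0.276 -0.371  0.019] [ 0.304 -0.346  0.061]
red [ 51 134  24  19 172] [ 62.5 142.6] [ 0.47  -0.611  0.114] [ 0.436 -0.631  0.092] [ 0.499 -0.588  0.127]
red [ 82 140  21  17 150] [ 91.7 147.6] [ 0.407 -0.569  0.033] [ 0.374 -0.588  0.001] [ 0.437 -0.546  0.047]
red [ 34 155  24  19 167] [ 44.9 163.7] [ 0.533 -0.652  0.073] [ 0.502 -0.671  0.053] [ 0.562 -0.628  0.088]
red [134 163  11  14 109] [139.  169.3] [ 0.508 -0.343  0.113] [ 0.491 -0.36   0.081] [ 0.517 -0.333  0.121]
red [463 187  13  14  95] [468.8 193.6] [0.33  0.602 0.074] [0.313 0.587 0.059] [0.348 0.618 0.088]
red [281 263  10  14 118] [285.7 269.6] [0.689 0.137 0.054] [0.67  0.123 0.022] [0.697 0.149 0.06 ]
blue [   0    0  101  114 8803] [42.6 47.5] [-0.431 -1.374 -0.348] [-0.949 -1.395 -0.671] [-0.047 -1.357  0.009
[... 6482 characters left out ...]
23, -0.07978025]), 'qd': array([ 0.00026866, -0.00236036, -0.00194079, -0.00168063,  0.00129488,
       -0.00085284, -0.00141915]), 'tau': array([ 3.72570619e-03, -7.66555166e+01,  1.50162086e+00, -2.52937996e+01,
       -5.23535069e-02,  1.36034010e-02,  2.68517283e-05]), 'tool_pos': array([ 7.24558606e-01, -6.36216236e-05,  2.17832655e-01]), 'eef_rot': array([[ 4.57190971e-06,  9.99999015e-01, -1.40338096e-03],
       [ 9.99999991e-01, -4.76367747e-06, -1.36643660e-04],
       [-1.36650211e-04, -1.40338032e-03, -9.99999006e-01]]), 'wrist_force': array([ 0.345426  ,  0.29933109, -0.40330588]), 'wrist_torque': array([ 0.0711717 , -0.00756229,  0.02357083]), 'finger_gap': 0.09302488455629762}
```

View pics/scene1.png

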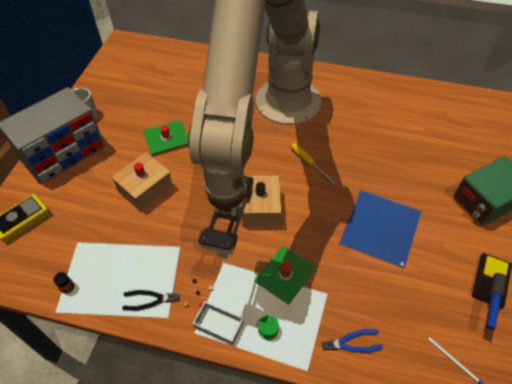

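```bash
python3 - <<'E'
from h import *
for n,u,v in(('scene',139,169),('side',303,119)):
    f=cv2.imread(f'pics/{n}1.png');cv2.imwrite(f'pics/crop_{n}.png',cv2.resize(f[max(0,v-50):v+70,u-80:u+80],None,fx=4,fy=4,interpolation=2))
s=cam('scene');P=cloud(s);hsv=cv2.cvtColor(s['frame'],cv2.COLOR_RGB2HSV)
# top discs of knobs and lid tops
for nm,a in(('red',(.508,-.343)),('black',(.489,.017))):
    d=np.hypot(P[...,0]-a[0],P[...,1]-a[1])
    t=P[(d<.03)&(P[...,2]>.112)&(P[...,2]<.125)];print(nm,'top',len(t),t.mean(0).round(4),t.min(0),t.max(0))
    m=((d<.11)&(P[...,2]>.07)&(P[...,2]<.084));
    c=cv2.minAreaRect(P[m][:,:2].astype(np.float32)*1000);print('lid',m.sum(),c)
m=(abs(hsv[...,0].astype(int)-110)<15)&(hsv[...,1]>100)&(np.hypot(P[...,0]-.465,P[...,1]-.376)<.16)
k=cv2.findContours(m.astype(np.uint8),0,1)[0];k=max(k,key=cv2.contourArea)[:,0]
q=np.array([ray(s,u,v,.003) for u,v in k]);print('mat',cv2.minAreaRect(q[:,:2].astype(np.float32)*1000))
# obstacles: tall stuff near path
g=(P[...,2]>.125)&(P[...,2]<.6)&(P[...,0]>.35)&(P[...,0]<.7)&(abs(P[...,1])<.6);print('tall',g.sum(),P[g].min(0) if g.any() else'',P[g].max(0) if g.any() else '')
E
```

```text
red top 66 [ 0.5041 -0.3458  0.1175] [ 0.48992784 -0.36107236  0.11229888] [ 0.51700474 -0.33283804  0.12408835]
lid 1262 ((502.34881591796875, -346.8687744140625), (118.05877685546875, 135.57862854003906), 61.68833541870117)
black top 68 [0.485  0.0162 0.1174] [0.46881179 0.00326876 0.11252425] [0.49885753 0.02947879 0.12267798]
lid 1033 ((483.8252258300781, 17.599624633789062), (139.42965698242188, 111.52552032470703), 13.634076118469238)
mat ((459.02716064453125, 375.47314453125), (184.77967834472656, 204.51895141601562), 79.71238708496094)
tall 915 [ 0.35022762 -0.59994733  0.12501197] [0.69972253 0.04988464 0.59930784]
```

View pics/crop_scene.png

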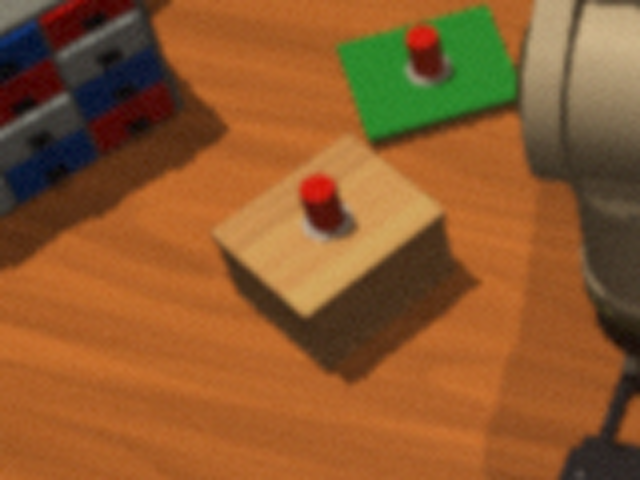

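Candidates: pale box with red knob at (139,169), my choice; green loose lids with red knobs at (165,131) and (286,269); pale box with black knob at (260,189). The crop confirms the red knob on the pale box.

Request:
send_rows(slide=[[-0.3, -0.2, 0], [-0.5, -0.32, 0], [-0.5, -0.32, 0], [-0.5, -0.32, 0], [-0.5, -0.32, 0], [-0.5, -0.32, 0], [-0.5, -0.32, 0], [-0.5, -0.32, 0]], delta_rot=[[0, 0, 0], [0, 0, 0], [0, 0, 0], [0, 0, 0], [0, 0, 0], [0, 0, 0], [0, 0, 0], [0, 0, 0]], fingers=[0, 0, 0, 0, 0, 0, 0, 0])

```text
time_s: 0.95
tool_pos: [0.5285, -0.3054, 0.2186]
eef_rot: [[-0.0, 1.0, -0.0], [1.0, 0.0, -0.0], [-0.0, -0.0, -1.0]]
wrist_force: [1.4, -1.3, 0.7]
finger_gap: 0.0929
```

Request:
send_rows(slide=[[-0.4, -0.25, 0], [-0.12, -0.08, 0], [0, 0, 0]], delta_rot=[[0, 0, 0], [0, 0, 0], [0, 0, 0]], fingers=[0, 0, 0])

```text
time_s: 1.25
tool_pos: [0.502, -0.3474, 0.2186]
eef_rot: [[0.004, 1.0, -0.001], [1.0, -0.004, -0.0], [-0.0, -0.001, -1.0]]
wrist_force: [-0.6, -0.2, -0.5]
finger_gap: 0.0928
```

```bash
cat > m.py <<'E'
from h import *
t=telemetry.state();print(t['time_s'],t['tool_pos'],t['finger_gap'],t['wrist_force'])
s=cam('wrist');save(s,'w.png');P=cloud(s);hsv=cv2.cvtColor(s['frame'],cv2.COLOR_RGB2HSV)
m=((hsv[...,0]<8)|(hsv[...,0]>172))&(hsv[...,1]>120)&(hsv[...,2]>60)
k,l,st,ce=cv2.connectedComponentsWithStats(m.astype(np.uint8))
for i in range(1,k):
    if st[i,4]>80:
        q=P[(l==i)&(s['range_z']>0)];print(st[i],ce[i].round(1),np.median(q,0).round(3))
        z=np.percentile(q[:,2],95);d=q[q[:,2]>z-.004];print(' top',(d[:,:2].min(0)+d[:,:2].max(0))/2,np.ptp(d,0),z)
E
python3 m.py
```

```text
1.25 [ 0.50200326 -0.34742047  0.21855028] 0.09278385473156034 [-0.56599331 -0.22416061 -0.45902976]
[ 62 175  36  27 468] [ 74.8 188.7] [ 0.288 -0.356  0.055]
 top [ 0.28539949 -0.35891383] [0.02545886 0.02515897 0.0050847 ] 0.05683829460655221
[237 174  28  34 680] [250.9 191.7] [ 0.501 -0.344  0.117]
 top [ 0.50049113 -0.34688092] [0.02564337 0.02631087 0.00482083] 0.11872540594359066
[163 305  46  38 491] [185.5 323.3] [ 0.4   -0.566  0.03 ]
 top [ 0.40437851 -0.56947258] [0.05825295 0.04066383 0.00479804] 0.04269764862878569
```

Request:
send_rows(slide=[[0, 0, 0.4], [0, 0, 0.4], [0, 0, 0.4], [0, 0, 0.25], [0, 0, 0.15], [0, 0, 0.06], [0, 0, 0], [0, 0, 0]], delta_rot=[[0, 0, 0], [0, 0, 0], [0, 0, 0], [0, 0, 0], [0, 0, 0], [0, 0, 0], [0, 0, 0], [0, 0, 0]], fingers=[0, 0, 0, 0, 0, 0, 0, 0])

```text
time_s: 2.1
tool_pos: [0.5042, -0.3456, 0.0868]
eef_rot: [[-0.001, 1.0, 0.001], [1.0, 0.001, -0.001], [-0.001, 0.001, -1.0]]
wrist_force: [0.4, -0.0, 0.7]
finger_gap: 0.0927
```

```bash
python3 m.py; python3 - <<'E'
import cv2
f=cv2.imread('pics/w.png');cv2.imwrite('pics/w2.png',f)
E
```

```text
2.1 [ 0.50421565 -0.34555641  0.08675429] 0.09270523765085362 [ 0.41878636 -0.04809699  0.73583942]
[  0 205  18  21 222] [  6.3 214.4] [ 0.296 -0.353  0.024]
 top [ 0.29631442 -0.35402175] [0.00447566 0.00825237 0.00633581] 0.0324075874419108
[ 220  216   50   54 2190] [244.8 245.8] [ 0.501 -0.339  0.117]
 top [ 0.50069527 -0.34222779] [0.02628806 0.01824241 0.00508933] 0.1185147838132537
```

View pics/w.png

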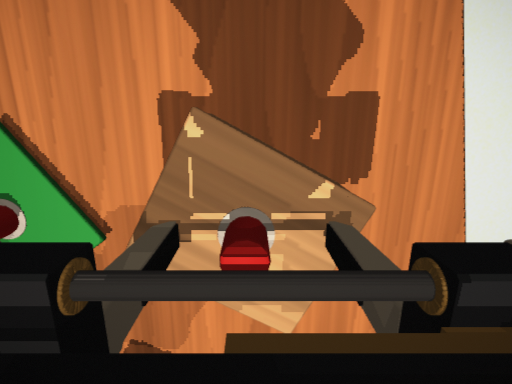

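The knob (px 245,246) stands between the open fingers, about 3 mm toward −x. Shifting by that and closing.

Request:
send_rows(slide=[[0, -0.04, 0], [0, 0, 0], [0, 0, 0], [0, 0, 0], [0, 0, 0], [0, 0, 0], [0, 0, 0], [0, 0, 0]], delta_rot=[[0, 0, 0], [0, 0, 0], [0, 0, 0], [0, 0, 0], [0, 0, 0], [0, 0, 0], [0, 0, 0], [0, 0, 0]], fingers=[0, 0.3, 0.6, 1, 1, 1, 1, 1])

```text
time_s: 2.95
tool_pos: [0.5002, -0.3456, 0.0858]
eef_rot: [[-0.0, 1.0, -0.0], [1.0, 0.0, 0.0], [0.0, -0.0, -1.0]]
wrist_force: [0.0, 0.7, 0.7]
finger_gap: 0.042
```

Request:
send_rows(slide=[[0, 0, -0.05], [0, 0, -0.1], [0, 0, -0.1], [0, 0, -0.1], [0, 0, -0.2], [0, 0, -0.3], [0, 0, -0.4], [0, 0, 0]], delta_rot=[[0, 0, 0], [0, 0, 0], [0, 0, 0], [0, 0, 0], [0, 0, 0], [0, 0, 0], [0, 0, 0], [0, 0, 0]], fingers=[1, 1, 1, 1, 1, 1, 1, 1])

```text
time_s: 3.75
tool_pos: [0.502, -0.3468, 0.1903]
eef_rot: [[0.0, 1.0, 0.006], [1.0, -0.0, -0.003], [-0.003, 0.006, -1.0]]
wrist_force: [1.3, 0.2, -2.3]
finger_gap: 0.0271
```

```bash
python3 - <<'E'
from h import *
a,b=cam('scene'),cam('side')
cv2.imwrite('pics/lift.png',np.hstack([cv2.resize(x['frame'][v-80:v+80,u-80:u+80,::-1],(400,400)) for x,u,v in((a,145,160),(b,300,120))]))
E
```

```text
(no output)
```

View pics/lift.png

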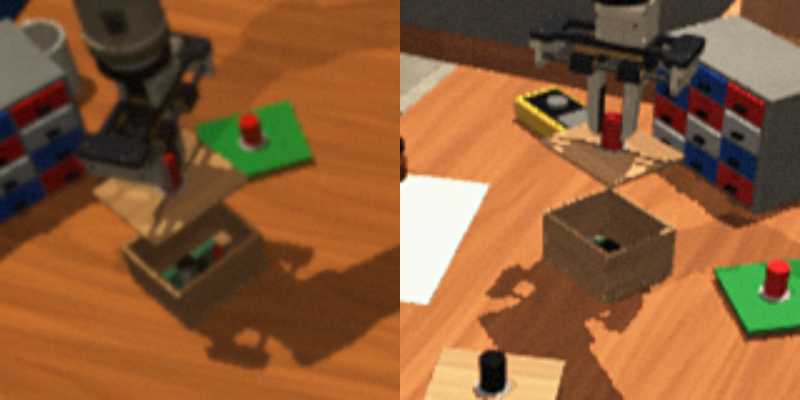

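The lid is off the box, level-looking, the box undisturbed. The fingers were still closing as the lift began, so I measure the lid height relative to the tool and its tilt.

```bash
cat > lid.py <<'E'
from h import *
t=telemetry.state();p=t['tool_pos'];print(p,t['wrist_force'],t['finger_gap'])
for n in('scene','side','wrist'):
    s=cam(n);P=cloud(s);hsv=cv2.cvtColor(s['frame'],cv2.COLOR_RGB2HSV)
    m=(hsv[...,0]>8)&(hsv[...,0]<28)&(hsv[...,1]>50)&(np.hypot(P[...,0]-p[0],P[...,1]-p[1])<.1)&(abs(P[...,2]-p[2])<.03)
    q=P[m];
    if len(q)<80: print(n,len(q));continue
    for _ in range(3):
        A=np.c_[q[:,:2]-p[:2],np.ones(len(q))];x=np.linalg.lstsq(A,q[:,2],rcond=None)[0];r=q[:,2]-A@x;q=q[abs(r)<max(.004,2*r.std())]
    c=cv2.minAreaRect(q[:,:2].astype(np.float32)*1000);print(n,len(q),'slope',x[:2].round(3),'ztop@tcp-tcp',round(x[2]-p[2],4),'rect',c)
E
python3 lid.py
```

```text
[ 0.50039868 -0.34571547  0.18677157] [-0.43711163 -0.42956531 -1.58077111] 0.02719078321323036
scene 1062 slope [ 0.003 -0.003] ztop@tcp-tcp -0.0171 rect ((502.7308044433594, -347.3546447753906), (118.732666015625, 134.62156677246094), 61.62517547607422)
side 700 slope [ 0.003 -0.014] ztop@tcp-tcp -0.0192 rect ((500.5316467285156, -344.3067626953125), (118.65113067626953, 138.9712371826172), 61.38452911376953)
wrist 17362 slope [ 0.    -0.002] ztop@tcp-tcp -0.0189 rect ((499.5232849121094, -347.0120544433594), (113.93221282958984, 133.9862823486328), 61.56464767456055)
```

Request:
send_rows(slide=[[0, 0, -0.25], [0, 0, -0.25], [0.1, 0, 0], [0.2, 0, 0], [0.3, 0, 0], [0.4, 0, 0], [0.4, 0, 0], [0.4, 0, 0]], delta_rot=[[0, 0, 0], [0, 0, 0], [0, 0, 0], [0, 0, 0], [0, 0, 0], [0, 0, 0], [0, 0, 0], [0, 0, 0]], fingers=[1, 1, 1, 1, 1, 1, 1, 1])

```text
time_s: 4.8
tool_pos: [0.499, -0.1986, 0.2242]
eef_rot: [[-0.001, 1.0, -0.003], [1.0, 0.001, 0.001], [0.001, -0.003, -1.0]]
wrist_force: [-0.1, 0.4, -1.9]
finger_gap: 0.0274
```

Request:
send_rows(slide=[[0.4, 0, 0], [0.4, 0, 0], [0.4, 0, 0], [0.4, 0, 0], [0.4, 0, 0], [0.4, 0, 0], [0.4, -0.05, 0], [0.4, -0.05, 0]], delta_rot=[[0, 0, 0], [0, 0, 0], [0, 0, 0], [0, 0, 0], [0, 0, 0], [0, 0, 0], [0, 0, 0], [0, 0, 0]], fingers=[1, 1, 1, 1, 1, 1, 1, 1])

```text
time_s: 5.6
tool_pos: [0.4902, 0.0567, 0.2244]
eef_rot: [[-0.001, 1.0, -0.003], [1.0, 0.001, -0.0], [-0.0, -0.003, -1.0]]
wrist_force: [0.8, 0.4, -0.6]
finger_gap: 0.0275
```

Request:
send_rows(slide=[[0.4, -0.05, 0], [0.4, -0.06, 0], [0.4, -0.1, 0], [0.4, -0.1, 0], [0.4, -0.1, 0], [0.4, 0, 0], [0.3, 0, 0], [0.2, 0, 0]], delta_rot=[[0, 0, 0], [0, 0, 0], [0, 0, 0], [0, 0, 0], [0, 0, 0], [0, 0, 0], [0, 0, 0], [0, 0, 0]], fingers=[1, 1, 1, 1, 1, 1, 1, 1])

```text
time_s: 6.4
tool_pos: [0.4572, 0.2887, 0.2244]
eef_rot: [[-0.003, 1.0, -0.002], [1.0, 0.003, -0.001], [-0.001, -0.002, -1.0]]
wrist_force: [-0.4, -0.4, -1.9]
finger_gap: 0.0272
```

Request:
send_rows(slide=[[0.3, 0, 0], [0.3, 0, 0], [0.3, 0, 0], [0.1, 0, 0], [0, 0, 0], [0, 0, 0]], delta_rot=[[0, 0, 0], [0, 0, 0], [0, 0, 0], [0, 0, 0], [0, 0, 0], [0, 0, 0]], fingers=[1, 1, 1, 1, 1, 1])

```text
time_s: 7.0
tool_pos: [0.4591, 0.3649, 0.2252]
eef_rot: [[0.001, 1.0, -0.001], [1.0, -0.001, -0.002], [-0.002, -0.001, -1.0]]
wrist_force: [-0.3, 0.4, -1.0]
finger_gap: 0.0279
```

```bash
python3 lid.py; python3 - <<'E'
from h import *
for n in('scene','side'):
    s=cam(n);save(s,n+'_carry.png');f=cv2.imread(f'pics/{n}1.png');hsv=cv2.cvtColor(f,cv2.COLOR_BGR2HSV)
    m=(abs(hsv[...,0].astype(int)-110)<15)&(hsv[...,1]>100)
    for k in cv2.findContours(m.astype(np.uint8),0,1)[0]:
        if cv2.contourArea(k)>2500:
            q=np.array([ray(s,u,v,.003) for u,v in k[:,0]]);
            if q[:,0].min()>.2: print(n,'mat',cv2.minAreaRect(q[:,:2].astype(np.float32)*1000))
E
```

```text
[0.45907792 0.36487344 0.22521691] [-0.26394423  0.36186361 -1.01437973] 0.02792561011442386
scene 1157 slope [ 0.001 -0.007] ztop@tcp-tcp -0.017 rect ((461.847900390625, 361.88372802734375), (113.22770690917969, 133.7982177734375), 61.826820373535156)
side 2337 slope [-0.    -0.006] ztop@tcp-tcp -0.0175 rect ((459.34979248046875, 363.9205322265625), (114.2566909790039, 136.97091674804688), 61.56723403930664)
wrist 17251 slope [ 0.001 -0.003] ztop@tcp-tcp -0.0169 rect ((459.39208984375, 362.77703857421875), (114.00970458984375, 133.76300048828125), 61.469600677490234)
scene mat ((459.0271911621094, 375.47314453125), (184.7796630859375, 204.51895141601562), 79.71237182617188)
side mat ((458.13818359375, 377.1014404296875), (189.18649291992188, 207.71543884277344), 79.7879867553711)
```

View pics/scene_carry.png

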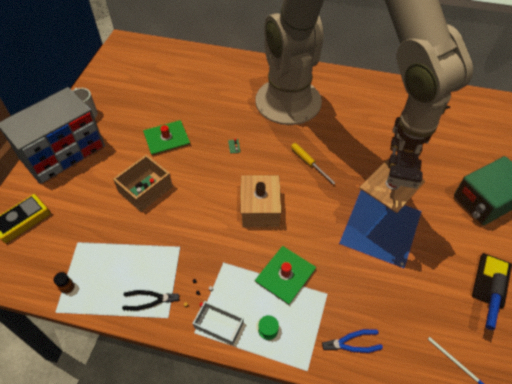

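Box open and in place at (143,183), black-knob box untouched at (260,199), lid level above the mat. Descending with a +13 mm y correction.

Request:
send_rows(slide=[[0.17, 0, 0.2], [0, 0, 0.4], [0, 0, 0.4], [0, 0, 0.4], [0, 0, 0.4], [0, 0, 0.25], [0, 0, 0.1], [0, 0, 0]], delta_rot=[[0, 0, 0], [0, 0, 0], [0, 0, 0], [0, 0, 0], [0, 0, 0], [0, 0, 0], [0, 0, 0], [0, 0, 0]], fingers=[1, 1, 1, 1, 1, 1, 1, 1])

```text
time_s: 8.05
tool_pos: [0.4586, 0.3801, 0.0522]
eef_rot: [[-0.001, 1.0, -0.002], [1.0, 0.001, -0.001], [-0.001, -0.002, -1.0]]
wrist_force: [-0.9, -1.1, -1.1]
finger_gap: 0.0273
```

Request:
send_rows(slide=[[0, 0, 0.04], [0, 0, 0.04], [0, 0, 0], [0, 0, 0]], delta_rot=[[0, 0, 0], [0, 0, 0], [0, 0, 0], [0, 0, 0]], fingers=[1, 1, 1, 1])

```text
time_s: 8.45
tool_pos: [0.4596, 0.3802, 0.048]
eef_rot: [[0.0, 1.0, 0.001], [1.0, -0.0, 0.001], [0.001, 0.001, -1.0]]
wrist_force: [0.1, 0.5, -1.9]
finger_gap: 0.0277
```

```bash
python3 lid.py
```

```text
[0.45963561 0.38018074 0.04799017] [ 0.05494275  0.49573711 -1.89501722] 0.027694632216763763
scene 842 slope [ 0.006 -0.006] ztop@tcp-tcp -0.0172 rect ((461.33203125, 376.6973876953125), (114.10775756835938, 135.89358520507812), 62.09721755981445)
side 1901 slope [ 0.005 -0.002] ztop@tcp-tcp -0.0178 rect ((459.4421691894531, 379.2350769042969), (114.05216217041016, 134.9014892578125), 61.915225982666016)
wrist 17131 slope [ 0.002 -0.002] ztop@tcp-tcp -0.0174 rect ((459.8829345703125, 378.2567138671875), (113.58206176757812, 133.28622436523438), 61.502994537353516)
```

Request:
send_rows(slide=[[0, 0, 0.04], [0, 0, 0.04], [0, 0, 0.03], [0, 0, 0], [0, 0, 0]], delta_rot=[[0, 0, 0], [0, 0, 0], [0, 0, 0], [0, 0, 0], [0, 0, 0]], fingers=[1, 1, 1, 1, 1])

```text
time_s: 9.1
tool_pos: [0.4593, 0.3799, 0.0384]
eef_rot: [[-0.0, 1.0, -0.0], [1.0, 0.0, -0.0], [-0.0, -0.0, -1.0]]
wrist_force: [-0.6, 0.0, -1.4]
finger_gap: 0.0273
```

Request:
send_rows(slide=[[0, 0, 0.02], [0, 0, 0], [0, 0, 0]], delta_rot=[[0, 0, 0], [0, 0, 0], [0, 0, 0]], fingers=[1, 1, 1])

```text
time_s: 9.4
tool_pos: [0.4594, 0.38, 0.037]
eef_rot: [[0.0, 1.0, -0.0], [1.0, -0.0, -0.0], [-0.0, -0.0, -1.0]]
wrist_force: [-0.1, -0.8, -0.9]
finger_gap: 0.0274
```

Request:
send_rows(slide=[[0, 0, 0.015], [0, 0, 0]], delta_rot=[[0, 0, 0], [0, 0, 0]], fingers=[1, 1])

```text
time_s: 9.6
tool_pos: [0.4595, 0.38, 0.0361]
eef_rot: [[0.0, 1.0, 0.0], [1.0, -0.0, 0.0], [0.0, 0.0, -1.0]]
wrist_force: [-0.4, -0.6, 2.5]
finger_gap: 0.0274
```

Request:
send_rows(slide=[[0, 0, 0.015], [0, 0, 0]], delta_rot=[[0, 0, 0], [0, 0, 0]], fingers=[1, 1])

```text
time_s: 9.8
tool_pos: [0.4596, 0.38, 0.0361]
eef_rot: [[0.0, 1.0, 0.001], [1.0, -0.0, 0.0], [0.0, 0.001, -1.0]]
wrist_force: [-2.3, -3.3, 17.2]
finger_gap: 0.0273
```

```bash
python3 lid.py
```

```text
[0.45956946 0.38003251 0.0360587 ] [-2.25904725 -3.33175993 17.23591173] 0.02731135581805482
scene 833 slope [-0.    -0.005] ztop@tcp-tcp -0.017 rect ((461.2524108886719, 376.8268737792969), (113.70195007324219, 136.64703369140625), 61.36465835571289)
side 1890 slope [-0.002 -0.   ] ztop@tcp-tcp -0.0178 rect ((459.1069030761719, 378.9264831542969), (114.15271759033203, 137.93228149414062), 62.19057083129883)
wrist 17140 slope [-0.    -0.001] ztop@tcp-tcp -0.0172 rect ((459.70855712890625, 377.9664611816406), (113.83125305175781, 133.58334350585938), 61.62944412231445)
```

Firm contact (17 N). Relieving, opening, then rising.

Request:
send_rows(slide=[[0, 0, -0.015], [0, 0, 0], [0, 0, 0], [0, 0, 0], [0, 0, 0], [0, 0, 0], [0, 0, 0], [0, 0, 0]], delta_rot=[[0, 0, 0], [0, 0, 0], [0, 0, 0], [0, 0, 0], [0, 0, 0], [0, 0, 0], [0, 0, 0], [0, 0, 0]], fingers=[1, 0.5, 0.3, 0, 0, 0, 0, 0])

```text
time_s: 10.75
tool_pos: [0.4594, 0.38, 0.0357]
eef_rot: [[-0.0, 1.0, -0.0], [1.0, 0.0, -0.0], [-0.0, -0.0, -1.0]]
wrist_force: [0.6, -0.0, 0.7]
finger_gap: 0.0788
```

Request:
send_rows(slide=[[0, 0, 0], [0, 0, 0], [0, 0, -0.1], [0, 0, -0.3], [0, 0, -0.5], [0, 0, -0.5], [0, 0, -0.5], [0, 0, 0]], delta_rot=[[0, 0, 0], [0, 0, 0], [0, 0, 0], [0, 0, 0], [0, 0, 0], [0, 0, 0], [0, 0, 0], [0, 0, 0]], fingers=[0, 0, 0, 0, 0, 0, 0, 0])

```text
time_s: 11.55
tool_pos: [0.4614, 0.3818, 0.1937]
eef_rot: [[0.0, 1.0, 0.006], [1.0, -0.0, 0.006], [0.006, 0.006, -1.0]]
wrist_force: [-0.0, -0.2, -0.9]
finger_gap: 0.0928
```

```bash
python3 m.py; python3 - <<'E'
from h import *
for n in('scene','side'):
    s=cam(n);save(s,n+'_end.png');P=cloud(s);hsv=cv2.cvtColor(s['frame'],cv2.COLOR_RGB2HSV)
    red=((hsv[...,0]<8)|(hsv[...,0]>172))&(hsv[...,1]>120)
    for nm,a,lo,hi,m in(('red knob top',(.459,.378),.05,.07,red),('black top',(.485,.017),.112,.125,True),('red box',(.502,-.346),.06,.08,True)):
        r=.03 if 'top' in nm else .11
        q=P[m&(np.hypot(P[...,0]-a[0],P[...,1]-a[1])<r)&(P[...,2]>lo)&(P[...,2]<hi)]
        if len(q)>5: print(n,nm,len(q),q.mean(0).round(4),cv2.minAreaRect(q[:,:2].astype(np.float32)*1000))
E
```

```text
11.55 [0.4613741  0.38179351 0.19369884] 0.092796284744335 [-0.03743831 -0.23495119 -0.91521731]
[238 173  24  30 564] [249.4 187.8] [0.459 0.381 0.058]
 top [0.46003366 0.378384  ] [0.02551757 0.02761902 0.00505847] 0.05972945549345691
scene red knob top 74 [0.463  0.3758 0.0581] ((461.60589599609375, 375.33807373046875), (23.878740310668945, 28.275522232055664), 87.71665954589844)
scene black top 66 [0.4848 0.0162 0.1175] ((484.64471435546875, 16.113229751586914), (27.315265655517578, 26.785099029541016), 36.55447006225586)
scene red box 455 [ 0.5028 -0.3466  0.0674] ((501.71807861328125, -347.21484375), (116.90068817138672, 132.4539794921875), 61.84328079223633)
side red knob top 133 [0.4577 0.3802 0.0571] ((459.2098083496094, 378.76666259765625), (26.06487274169922, 27.034475326538086), 55.51353454589844)
side black top 66 [0.4809 0.0198 0.1166] ((481.79254150390625, 18.16102409362793), (22.977436065673828, 29.397220611572266), 25.914003372192383)
side red box 390 [ 0.499  -0.3428  0.0664] ((501.181396484375, -344.445556640625), (116.60638427734375, 137.9818572998047), 63.216278076171875)
```

View pics/side_end.png

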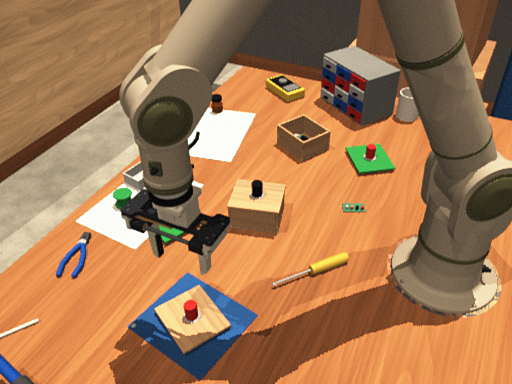

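The side view shows the lid flat, knob up, centred on the mat (knob at px 190,310). The red box is in place (303,137), the black-knob box is closed (257,205), and the gripper is clear.

```bash
python3 -c "
from rig import bot;print(bot.hand_in())"
```

```text
the job is handed in; nothing more can be done
None
```

I lifted the red-knobbed lid straight off its box, carried it level, and set it down knob up in the middle of the blue mat. I then released it, raised the gripper clear, and handed the job in at about 11.7 s.

My last checks, all from the camera images:
- **Lid on the mat:** the knob is at about (0.460, 0.378) and the mat centre at about (0.459, 0.376), so it is roughly 2 mm off. The knob's top is at 0.058–0.060 m, where a flat lid puts it at 0.059 m. The lid measured level just before release, and looked flat in the picture after.
- **Red box:** within about 1 mm of where it started.
- **Black knob:** within about 1 mm of where it started, with its lid still on.

- **Early lift:** the fingers were still closing when I started the lift, so they held only the upper half of the knob. The hold stayed level and slipped by no more than about 2 mm.
- **Firm touch-down:** I pressed the lid down with about 17 N for a moment, then eased off before opening the fingers.
- **Camera disagreement:** the scene and side cameras differ by 2–4 mm, which is small against the tolerances.

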